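# Level the adhesive scale and zero it

### The job

The bench scale for weighing two-part sole adhesive has been moved and no longer stands level. Turn its two front foot screws as needed until the bubble of each of the two tube vials lies between its black lines, then press the zero key fully down and let it go. Do not touch the weighing pan, and leave the jar, the tin and the tub where they are.

Things in the scene. Friction and masses are not known exactly. Their poses are not given: they have to be found in the camera images.
- scale: The bench scale, white, 256 mm deep, 176 wide: low front deck (top 54 mm up) towards the robot, higher body behind (74 mm), two arms out to the front foot screws. Stands on a fixed rear foot and the two screws; does not slide. Origin on the bench under its middle; x to its rear, away from the robot; y to its left; z up. Its tilt, tenths of a degree, shows only in the bubbles.
- left_vial (a point): Middle between the black lines of the left tube vial: aluminium block 62 by 18 mm, 14 high, with a pale green 46 mm window, on the left half of the front deck: x -83, y +52, z 65 mm in the scale's frame (its axes are the scale's). The vial lies along (-0.71, +0.71) in the scale's x, y, from the rear foot towards the left screw. The lines' inner edges are 18 mm apart.
- right_vial (a point): The same for the right tube vial, on the right half of the deck: x -83, y -52, z 65 mm in the scale's frame; it lies along (-0.71, -0.71), towards the right screw.
- left_bubble_mid (a point): Middle of the whitish bubble (12 mm long) in the left vial. It runs to the high end and settles at once; centred when less than 3 mm from the vial's middle. 1 rad of the left screw moves it 6 mm: clockwise (seen from above) raises the left corner and moves it towards the left screw, counter-clockwise away from it. The right screw does not move it. At the start it is 6 to 15 mm from the middle.
- right_bubble_mid (a point): The same for the right vial, moved by the right screw alone: 6 mm per radian, clockwise (seen from above) towards the right screw, counter-clockwise away from it. At the start it may stand up to 15 mm off to either side, or between the lines already.
- left_screw_bar (a point): Middle of the black T-bar on the left foot screw, at x -85, y +150, z 45 mm in the scale's frame. Bar 64 mm long (x axis of this point), 10 thick (y), 18 tall (36 to 54 mm above the bench), hub 24 mm across at its middle; the boss of the arm below ends 29 mm up; the housing's side is 62 mm from the axis. It may stand at any angle.
- right_screw_bar (a point): The same T-bar on the right foot screw, at x -85, y -150, z 45 mm in the scale's frame. Each screw turns about the vertical, both ways, without a stop in the range needed (up to 2.5 rad), takes 0.06 N m (about 2.5 N near the bar's end) and stays where it is left.
- zero_key_top (a point): Middle of the top of the zero key, a round grey push button 24 mm across in a black 40 mm collar at the middle of the front deck: x -103, y 0, z 71 mm in the scale's frame. It stands 5 mm above its collar when up and is pressed straight down.
- zero_key (a joint): Travel of the zero key in m: 0 up, 0.005 fully down; pressed beyond 0.0035. Sprung: about 1.2 N to start it, 4 N fully down; it comes up by itself.
- pan: The weighing pan on the scale's rear  round stainless plate 152 mm across, 7 mm thick, top 91 mm above the bench; origin at the centre of its underside, x +40, y 0 in the scale's frame. Must not be touched.
- glue_jar: Bystander: closed amber glass jar with a white lid, 70 mm across, 95 mm tall, standing left of the scale (+y); origin at the centre of its foot.
- polish_tin: Bystander: flat round steel tin, 76 mm across, 28 mm tall, lying left of the scale (+y), beyond the jar; origin at the centre of its underside.
- rivet_tub: Bystander: empty white open plastic tub, 110 by 150 by 55 mm, right of the scale (-y); origin at the centre of its underside.

How it is judged:
By the outcome, as a careful person would: the job done as asked, in the order asked, and still so for the second after the job is handed in, with the robot touching nothing.
It also fails if it takes over 64 s, if anything falls off the work surface, if the arm or the gripper's body presses on something with over 40 N, if the wrist force passes 120 N, or if a joint passes its speed limit or range.

### The arm

A 6-joint arm with a two-finger parallel gripper is mounted at the origin on the work surface. World frame = base frame: x ahead of the robot, y to its left, z up, the work surface at z = 0. Lengths are in m, angles in rad, forces in N, time in s.
With the tool pointing down it reaches from about 0.425 to 0.95 m from the base axis. Payload 3.5 kg.
Tool frame: the origin (TCP) lies midway between the tips of the shut fingers; the grasp point (between the pads) lies 19 mm behind it (tcp_to_grasp is the distance from the TCP to the grasp point, in m); x points along the fingers, z is the direction in which the jaws open and shut, and the axes are right-handed (so a half turn about x gives the same grasp; the last joint's range is limited). The gripper opens to 85 mm and grips with 20 to 120 N. Pads are 22 mm wide; open, the fingers measure 114 mm over their backs; the gripper's body (76 mm by 85 mm) begins 54 mm behind the grasp point. The pads swing forward as they close: fully open they stand 13 mm farther back than shut.
Start: joints at [1.179, 0.286, 1.577, -0, 1.279, -0.15], TCP at [0.162, 0.655, 0.231] pointing down, gripper open.
Joint ranges: [-2.77, 2.77], [-0.9, 2.22], [0.21, 2.48], [-1.53, 4.67], [0.24, 2.81], [-2.84, 2.84]. Speed limits (rad/s): [2.79, 2.79, 3.14, 3.14, 3.14, 3.14].

### API

Orientations are given as a rotation vector (axis times angle).
In Python, from bench import * gives the robot as it stands. The module is installed in compiled form; this text tells all that it offers.
- The arm moves only by the tool play_rows, never from a script. Its argument "increments" is a list of rows, each an object with "fingers": the finger opening in m, from 0 to 0.0854; "xyz": the shift along the tool's x, y, z in m, a list of three; "twist": the turn about the tool's x in degrees. A call has 1 to 8 rows; each row is the pose to reach, as a shift and turn from the pose commanded when the call began, along the tool's axes at that moment; what a row does not reach only later rows make up. A row lasts 1/12 s, in which the tool goes at most 41.7 mm and 7.16 degrees, less where a joint would pass 70% of its speed; a pose out of reach is approached as far as the arm can. A call with a gripper value outside its range is refused whole. The fingers move at their own pace and stop on an object; "squeeze" is the grip in N (left out, the last holds). Time passes only in rows, so rows that repeat a pose let the fingers close. It gives the time, the measured TCP pose, the force and the opening at its end, in the units of the state.
- read_state(): the state, without advancing time (a new reading comes with each control period).
- capture(name): name is "scene" or "top" or "wrist"; returns the picture (400x640x3 uint8, red, green, blue); there is no depth.
- calibration(name): a dict with "vertical_fov" (degrees; the focal length in pixels is half the picture's height over the tangent of half this angle, whatever the lens; pixels are square), "cx", "cy" (the principal point, pixels), "rvec" (rotation vector, rad) and "tvec" (3), from world to camera coordinates, as OpenCV has them. Camera axes: x right, y down, z forward; pixel columns grow to the right and rows downward; lengths in m; the calibration is good to about 2 mm. A picture is of the moment at which its call begins: read the wrist's pose just before it. calibration takes no time and is no camera call; for the wrist camera it gives the pose at the moment of the call.
- close_job(): hands the job in, once; it reports no verdict.
The state is a dict: "time_s": time; "joint_positions": joint angles; "qvel": joint speeds; "joint_efforts": joint torques, N m; "tool_pos": TCP position; "eef_rot": TCP orientation; "contact_force": force on the tool from outside, world axes, zero at the start; "ft_torque": the same for the moment, N m; "grip_width": finger opening in m.
Only numpy, scipy, OpenCV 4.12 (cv2) and the standard library are available. Lean on these libraries where they do the work, as an engineer would, in place of code of your own. Each camera call takes 0.05 s, during which the arm holds its last target. There are 200 camera calls.

## Working session

There is one attempt and no reset: what is moved stays moved. The work goes in short steps, Python scripts to look and compute and a tool call to move; the robot and the scene stay as the last step left them, time stands still between calls to the robot, and variables do not carry over. Pictures are saved under pics/ and viewed, about 8 in all and at most 12, crops included, and the job is handed in when it is done.

Besides the shell and the picture viewer there is one more tool, called after ">>>" as name(argument=value, ...), one argument or row to a line, values as JSON. play_rows: Moves the arm, as the interface text tells. Its arguments: {"type":"object","properties":{"increments":{"type":"array","items":{"type":"object","properties":{"fingers":{"type":"number"},"xyz":{"type":"array","items":{"type":"number"}},"twist":{"type":"number"}}}},"squeeze":{"type":"number"}},"required":["increments"]}

```bash
mkdir -p pics; cat > h.py <<'E'
from bench import *
import numpy as np, cv2
def save(n,img): cv2.imwrite(f'pics/{n}.png',cv2.cvtColor(img,cv2.COLOR_RGB2BGR))
def K(c):
    f=200/np.tan(np.radians(c['vertical_fov'])/2); return np.array([[f,0,c['cx']],[0,f,c['cy']],[0,0,1]])
def cast(c,uv,z):
    R=cv2.Rodrigues(np.array(c['rvec'],float))[0]; t=np.array(c['tvec'],float)
    o=-R.T@t; d=R.T@np.linalg.inv(K(c))@np.array([uv[0],uv[1],1.]); return o+d*(z-o[2])/d[2]
def proj(c,P):
    return cv2.projectPoints(np.array(P,float).reshape(-1,1,3),np.array(c['rvec'],float),np.array(c['tvec'],float),K(c),None)[0].reshape(-1,2)
E
python3 - <<'E'
from h import *
print(read_state()); a=capture('top'); b=capture('scene')
save('top0',a); save('scene0',b)
print(calibration('top'),calibration('scene'))
E
```

```text
{'time_s': 0.0, 'joint_positions': array([ 1.17899954e+00,  2.87176418e-01,  1.57818939e+00, -6.76248203e-06,
        1.27856563e+00, -1.49989016e-01]), 'qvel': array([ 5.78416689e-04, -1.63038499e-03, -8.13554884e-04, -9.08970079e-04,
        7.69237822e-04,  4.08659223e-05]), 'joint_efforts': array([ 5.75580816e-04, -4.05975723e+01, -2.92629665e+01, -9.76253182e-05,
        5.66947521e-03, -7.86776297e-07]), 'tool_pos': array([0.16134732, 0.65475905, 0.22993328]), 'eef_rot': array([-1.03051798,  1.31601968,  1.02858703]), 'contact_force': array([-1.16677546, -0.16667254,  0.62372184]), 'ft_torque': array([-0.015249  ,  0.03606324, -0.00233647]), 'grip_width': 0.08559052967308381}
{'vertical_fov': 52.42380043495267, 'cx': 319.5603747589176, 'cy': 200.37928924977913, 'rvec': array([ 2.07527525, -2.13396398,  0.25147342]), 'tvec': array([-0.00569541,  0.57735412,  1.06269711])} {'vertical_fov': 56.67408123593718, 'cx': 321.14265100497244, 'cy': 196.89040271986846, 'rvec': array([ 2.36842489,  1.24121622, -0.33024074]), 'tvec': array([-0.29435277, -0.40654149,  1.47722771])}
```

View pics/top0.png

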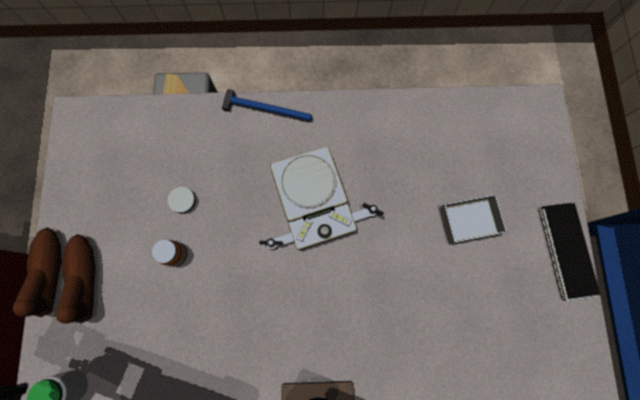

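View pics/scene0.png

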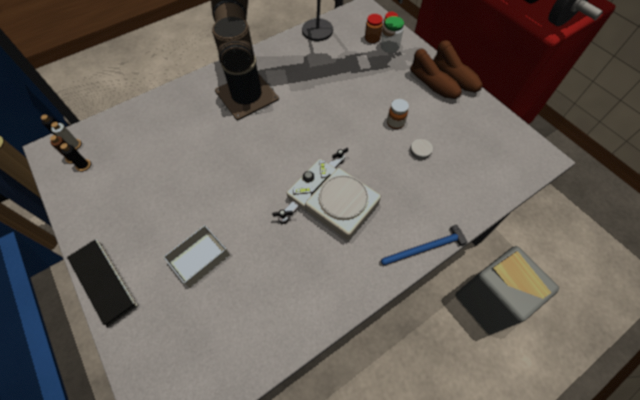

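Top view: the scale is near (312,200), the left bar at (270,243), the right bar at (373,211), the key at (324,231), the jar at (168,253) and the tub at (472,220). The scene view agrees, and the area around the bars is free.

```bash
python3 - <<'E'
from h import *
from scipy.spatial.transform import Rotation as Ro
c=calibration('top')
L=cast(c,(270,243),.054);R=cast(c,(373,211),.054);k=cast(c,(324,231),.071);p=cast(c,(308,181),.091)
print(L,R,k,p,np.linalg.norm(L-R), np.linalg.norm(k[:2]-p[:2]))
v=L-R; y=np.arctan2(-v[0],v[1]);print('yaw',y)
s=read_state(); print(Ro.from_rotvec(s['eef_rot']).as_matrix().round(3))
w=calibration('wrist'); print(w); Rm=cv2.Rodrigues(np.array(w['rvec']))[0]; print('cam in tool',Ro.from_rotvec(s['eef_rot']).as_matrix().T@(-Rm.T@w['tvec']-s['tool_pos']), (Rm@Ro.from_rotvec(s['eef_rot']).as_matrix()).round(2))
E
```

```text
[0.46361359 0.11726858 0.054     ] [ 0.54528903 -0.17040396  0.054     ] [ 0.49007953 -0.03134938  0.071     ] [0.62669502 0.0087076  0.091     ] 0.2990424171163686 0.1423669705869726
yaw 0.276638240016244
[[-0.001 -0.971  0.239]
 [-0.002  0.239  0.971]
 [-1.     0.    -0.002]]
{'vertical_fov': 66.35297271119828, 'cx': 319.7675009750643, 'cy': 196.9039216720429, 'rvec': array([-2.25587881, -1.76835023, -0.29019731]), 'tvec': array([-0.67332701, -0.04225411,  0.38053476])}
cam in tool [-0.14162399  0.08307667 -0.00024452] [[ 0.    0.    1.  ]
 [-0.32 -0.95  0.  ]
 [ 0.95 -0.32 -0.  ]]
```

>>> play_rows(
  increments=[
    {"xyz": [0,-0.23,-0.23]},
    {"xyz": [0,-0.23,-0.23]},
    {"xyz": [0,-0.23,-0.23]},
    {"xyz": [0,-0.23,-0.23]},
    {"xyz": [0,-0.23,-0.23]},
    {"xyz": [0,-0.23,-0.23]},
    {"xyz": [0,-0.23,-0.23]},
    {"xyz": [0,-0.23,-0.23]},
  ],
)

```text
invalid input
```

>>> play_rows(
  increments=[
    {"fingers": 0.085,"twist": 0,"xyz": [0,-0.23,-0.23]},
    {"fingers": 0.085,"twist": 0,"xyz": [0,-0.23,-0.23]},
    {"fingers": 0.085,"twist": 0,"xyz": [0,-0.23,-0.23]},
    {"fingers": 0.085,"twist": 0,"xyz": [0,-0.23,-0.23]},
    {"fingers": 0.085,"twist": 0,"xyz": [0,-0.23,-0.23]},
    {"fingers": 0.085,"twist": 0,"xyz": [0,-0.23,-0.23]},
    {"fingers": 0.085,"twist": 0,"xyz": [0,-0.23,-0.23]},
    {"fingers": 0.085,"twist": 0,"xyz": [0,-0.23,-0.23]},
  ],
)

```text
time_s: 0.77
tool_pos: [0.3304, 0.3745, 0.2308]
eef_rot: [-1.029, 1.315, 1.029]
contact_force: [-0.3, 0.5, -0.5]
grip_width: 0.0851
```

>>> play_rows(
  increments=[
    {"fingers": 0.085,"twist": 0,"xyz": [0.01,-0.32,-0.33]},
    {"fingers": 0.085,"twist": 0,"xyz": [0.01,-0.32,-0.33]},
    {"fingers": 0.085,"twist": 0,"xyz": [0.01,-0.32,-0.33]},
    {"fingers": 0.085,"twist": 0,"xyz": [0.01,-0.32,-0.33]},
    {"fingers": 0.085,"twist": 0,"xyz": [0.01,-0.32,-0.33]},
    {"fingers": 0.085,"twist": 0,"xyz": [0.01,-0.32,-0.33]},
    {"fingers": 0.085,"twist": 0,"xyz": [0.01,-0.32,-0.33]},
    {"fingers": 0.085,"twist": 0,"xyz": [0.01,-0.32,-0.33]},
  ],
)

```text
time_s: 1.43
tool_pos: [0.4981, 0.0871, 0.2238]
eef_rot: [-1.029, 1.314, 1.029]
contact_force: [0.6, 0.5, -0.7]
grip_width: 0.085
```

>>> play_rows(
  increments=[
    {"fingers": 0.085,"twist": 0,"xyz": [0,-0.03,-0.03]},
    {"fingers": 0.085,"twist": 0,"xyz": [0.0,-0.06,-0.06]},
    {"fingers": 0.085,"twist": 0,"xyz": [0.0,-0.09,-0.09]},
    {"fingers": 0.085,"twist": 0,"xyz": [0.0,-0.09,-0.09]},
    {"fingers": 0.085,"twist": 0,"xyz": [0.0,-0.09,-0.09]},
  ],
)

```text
time_s: 1.85
tool_pos: [0.564, -0.0218, 0.2233]
eef_rot: [-1.026, 1.316, 1.028]
contact_force: [-0.6, 0.1, 0.8]
grip_width: 0.085
```

```bash
python3 - <<'E'
from h import *
s=read_state();c=calibration('wrist');a=capture('wrist');save('w1',a)
np.savez('w1.npz',a=a,**{k:c[k] for k in c})
print(s['time_s'],s['tool_pos'],s['eef_rot'])
E
```

```text
1.85 [ 0.56400325 -0.02181485  0.22327711] [-1.02557307  1.31633942  1.02754886]
```

View pics/w1.png

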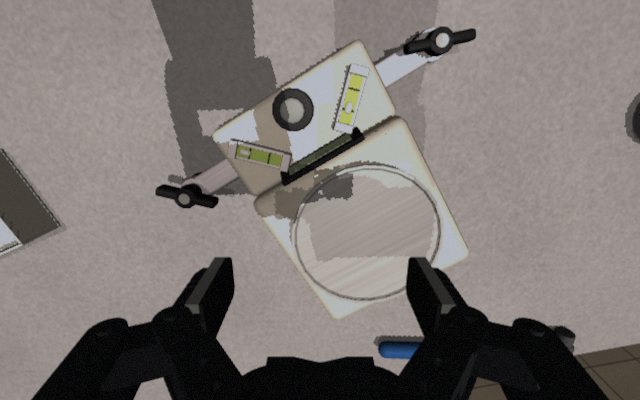

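The left bar's hub is at (441,40) and the right bar's at (185,197). The key is at (293,109), and the vials are at (351,98) for the left and (260,157) for the right. Next I enlarge the vials and compute positions.

```bash
cat >> h.py <<'E'
def pose(c,uvL,uvR):
    L=cast(c,uvL,.054);R=cast(c,uvR,.054);v=L-R;y=np.arctan2(-v[0],v[1]);m=(L+R)/2
    X=np.array([np.cos(y),np.sin(y)]);Y=np.array([-X[1],X[0]]);return L,R,m[:2]+.085*X,y,X,Y
E
python3 - <<'E'
from h import *
d=np.load('w1.npz');a=d['a'];c={k:d[k] for k in d if k!='a'}
g=a.max(2)
out=[]
for n,(u,v) in dict(L=(441,40),R=(185,197)).items():
    m=np.zeros_like(g);w=38;m[v-w if v>w else 0:v+w,u-w:u+w]=255
    k=((g<50)&(m>0)).astype(np.uint8)
    nn,lab,st,ce=cv2.connectedComponentsWithStats(k)
    i=1+np.argmax(st[1:,4]);pts=np.argwhere(lab==i)[:,::-1].astype(np.float32)
    W=np.array([cast(c,p,.054)[:2] for p in pts]); 
    r=cv2.minAreaRect((W*1000).astype(np.float32));q=W-W.mean(0);e=np.linalg.eigh(q.T@q)[1][:,1]
    print(n,st[i],ce[i],W.mean(0),r,'az',np.degrees(np.arctan2(e[1],e[0]))%180)
L,R,o,y,X,Y=pose(c,(441,40),(185,197));print(L,R,np.linalg.norm(L-R),o,y)
k=cast(c,(293,109),.071)[:2]-o;print('key local',k@X,k@Y)
def loc(p):
    q=cast(c,p,.065)[:2]-o;return np.array([q@X,q@Y])
print('vials',loc((351,98)),loc((260,157)))
W=[[*(o+x*X+yy*Y),z] for x,yy,z in [(-.083,.052,.065),(-.083,-.052,.065),(-.085,.15,.054),(-.085,-.15,.054)]]
print(proj(c,W))
# rectified views along vial axis at z=.065: 20 px/mm... 10px/mm, +u towards screw
R_=[]
for s in (1,-1):
    ax=np.array([-.7071,s*.7071]);pr=np.array([ax[1],-ax[0]]);ce=np.array([-.083,s*.052])
    uu,vv=np.meshgrid(np.arange(-350,350)/1e4,np.arange(-120,120)/1e4)
    P=ce+uu[...,None]*ax+vv[...,None]*pr; Wd=o+P[...,:1]*X+P[...,1:]*Y
    W3=np.dstack([Wd,np.full(uu.shape,.065)]).reshape(-1,3)
    m=proj(c,W3).reshape(*uu.shape,2).astype(np.float32)
    im=cv2.remap(a,m[...,0],m[...,1],cv2.INTER_CUBIC)
    for t in range(0,700,50): im[:8 if t%100 else 16,t]=[255,0,0]
    R_.append(im)
save('v1',np.vstack(R_))
E
```

```text
L [403  27  73  29 953] [436.91395593  41.33578174] [0.46629578 0.11258526] ((466.48895263671875, 114.33496856689453), (22.248470306396484, 65.46733856201172), 1.5748512744903564) az 86.688339953895
R [156 184  62  24 805] [187.59130435 195.0484472 ] [ 0.54976693 -0.16481728] ((550.0639038085938, -166.233642578125), (64.85713958740234, 26.02328872680664), 75.95706939697266) az 64.40710966485885
[0.46607995 0.11641202 0.054     ] [ 0.5511047  -0.16839165  0.054     ] 0.29722439329119144 [ 0.59004025 -0.00167451] 0.29011506223443756
key local -0.10268311594469928 0.0014859165504436307
vials [-0.08342742  0.05272936] [-0.08065579 -0.05175055]
[[350.53584475  98.83236508]
 [258.45523582 155.11362507]
 [442.40624483  39.13757641]
 [183.98384645 197.62318792]]
```

View pics/v1.png

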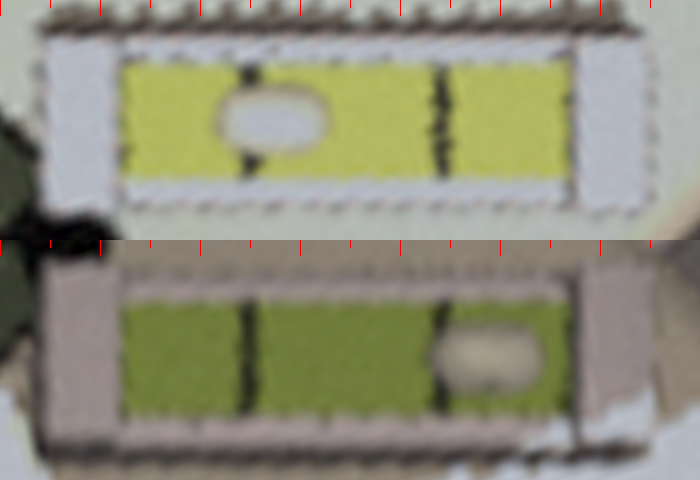

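Rectified vials (10 px/mm, + towards the screw): both have lines at 250 and 442, so the middle is 346. The left bubble is at 273 (-7.3 mm), which needs 70° clockwise. The right bubble is at 488 (+14.2 mm), which needs 136° counter-clockwise. Bar angles next, measured from the outer ends only.

```bash
cat >> h.py <<'E'
def bar(a,c,ctr,z=.054):
    g=a.max(2).astype(int);t=np.radians(np.arange(0,360,1.))
    # count of dark samples along ray 15..29 mm for each direction
    rr=np.arange(.015,.030,.001)
    P=np.stack([ctr[0]+np.outer(np.cos(t),rr),ctr[1]+np.outer(np.sin(t),rr),np.full((360,len(rr)),z)],-1)
    m=proj(c,P.reshape(-1,3)).astype(np.float32)
    v=cv2.remap(g.astype(np.float32),m[:,0],m[:,1],cv2.INTER_LINEAR).reshape(360,-1)
    s=(v<55).mean(1);res=[]
    z2=np.sum(s*np.exp(2j*t)); 
    for h in (0,180):
        a0=np.degrees(np.angle(z2))/2+h; d=(np.degrees(t)-a0+180)%360-180; w=s*(abs(d)<45); res.append((a0+np.sum(w*d)/np.sum(w))%360)
    return np.array(res)
E
python3 - <<'E'
from h import *
d=np.load('w1.npz');a=d['a'];c={k:d[k] for k in d if k!='a'}
for uv in ((441,40),(185,197)): print(bar(a,c,cast(c,uv,.054)))
print(read_state()['joint_positions'])
for e in ((404,49),(476,34),(157,190),(217,202)): print(cast(c,e,.054))
E
```

```text
[ 84.99740933 269.24854369]
[ 73.61918195 235.96153846]
[-2.16193660e-01  4.99751511e-02  1.86061298e+00  4.43226052e-04
  1.23299462e+00 -1.54348504e+00]
[0.46526029 0.08244311 0.054     ]
[0.46890072 0.14784032 0.054     ]
[ 0.53647993 -0.19436375  0.054     ]
[ 0.56483676 -0.13701264  0.054     ]
```

Left bar azimuth is about 87° (end points and ray average agree) and the right about 64°. I go above the left screw and check.

>>> play_rows(
  increments=[
    {"fingers": 0.078,"twist": -4,"xyz": [0,0.032,0.028]},
    {"fingers": 0.078,"twist": -8,"xyz": [0,0.064,0.056]},
    {"fingers": 0.078,"twist": -11,"xyz": [0,0.097,0.084]},
    {"fingers": 0.078,"twist": -11,"xyz": [0.01,0.129,0.112]},
    {"fingers": 0.078,"twist": -11,"xyz": [0.05,0.129,0.112]},
    {"fingers": 0.078,"twist": -11,"xyz": [0.09,0.129,0.112]},
    {"fingers": 0.078,"twist": -11,"xyz": [0.12,0.129,0.112]},
    {"fingers": 0.078,"twist": -11,"xyz": [0.12,0.129,0.112]},
  ],
)

```text
time_s: 2.57
tool_pos: [0.4582, 0.1213, 0.0974]
eef_rot: [-1.169, 1.242, 1.185]
contact_force: [-1.0, -0.1, -0.7]
grip_width: 0.0781
```

```bash
python3 - <<'E'
from h import *
from scipy.spatial.transform import Rotation as Ro
s=read_state();c=calibration('wrist');a=capture('wrist');save('w2',a)
np.savez('w2.npz',a=a,**{k:c[k] for k in c})
z=Ro.from_rotvec(s['eef_rot']).as_matrix()[:,2]
print(s['time_s'],s['tool_pos'],np.degrees(np.arctan2(z[1],z[0])),s['grip_width'],proj(c,[s['tool_pos'],[*s['tool_pos'][:2],.054]]))
E
```

```text
2.5667 [0.45816516 0.12131219 0.09739003] 87.32686578325978 0.07814802829486311 [[320.579353   259.38483982]
 [320.53944551 226.27810746]]
```

View pics/w2.png

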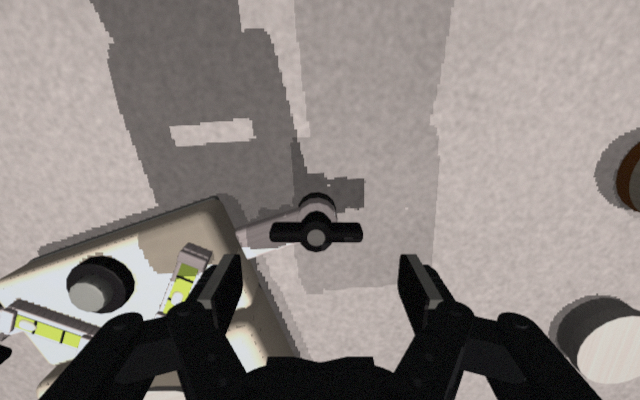

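The bar spans (270,233) to (362,232), level in the image and so aligned with the jaws. The hub cap is at (316,237), and the TCP's foot point projects to (320.5,226).

```bash
python3 - <<'E'
from h import *
from scipy.spatial.transform import Rotation as Ro
d=np.load('w2.npz');a=d['a'];c={k:d[k] for k in d if k!='a'}
s=read_state();M=Ro.from_rotvec(s['eef_rot']).as_matrix()
for z in (.054,.058):
    p=cast(c,(316,237),z);print(z,p,M.T@(p-s['tool_pos']))
e=[cast(c,q,.054) for q in ((270,226),(362,226))];print(e,np.linalg.norm(e[0]-e[1]))
print(a[215:255,300,:].max(1),a[215:255,340,:].max(1))
E
```

```text
0.054 [0.46580361 0.11792392 0.054     ] [ 0.04676006 -0.00544359 -0.00291171]
0.058 [0.46389826 0.11807446 0.058     ] [ 0.04277696 -0.00349819 -0.00285389]
[array([0.45644097, 0.08795832, 0.054     ]), array([0.45921609, 0.14867387, 0.054     ])] 0.06077893496870119
[134 134 133 135 132 136 110  60   0  13  10   8  12   3   7  11  19  15
  21  20  26  22  24  22  16  23  15  85 112 145 163 167 168 163 163 161
 159 156 156 159] [169 168 167 167 169 169 147  85  12  12   8  16   8   5  18  13  18  17
  21  23  25  20  21  22  19   8  18 111 154 161 160 163 166 168 168 168
 168 164 166 160]
```

>>> play_rows(
  increments=[
    {"fingers": 0.078,"twist": 0,"xyz": [0,-0.005,-0.003]},
    {"fingers": 0.078,"twist": 0,"xyz": [0,-0.005,-0.003]},
    {"fingers": 0.078,"twist": 0,"xyz": [0.02,-0.005,-0.003]},
    {"fingers": 0.078,"twist": 0,"xyz": [0.04,-0.005,-0.003]},
    {"fingers": 0.078,"twist": 0,"xyz": [0.06,-0.005,-0.003]},
    {"fingers": 0.078,"twist": 0,"xyz": [0.07,-0.005,-0.003]},
    {"fingers": 0.078,"twist": 0,"xyz": [0.07,-0.005,-0.003]},
    {"fingers": 0.078,"twist": 0,"xyz": [0.07,-0.005,-0.003]},
  ],
)

```text
time_s: 3.28
tool_pos: [0.4712, 0.1165, 0.0353]
eef_rot: [-1.173, 1.231, 1.171]
contact_force: [-0.0, -1.0, 0.3]
grip_width: 0.0778
```

>>> play_rows(
  increments=[
    {"fingers": 0.05,"twist": 0,"xyz": [0,0,0]},
    {"fingers": 0.05,"twist": 0,"xyz": [0,0,0]},
    {"fingers": 0.05,"twist": 0,"xyz": [0,0,0]},
    {"fingers": 0.05,"twist": 0,"xyz": [0,0,0]},
    {"fingers": 0.05,"twist": 0,"xyz": [0,0,0]},
  ],
  squeeze=25,
)

```text
time_s: 3.7
tool_pos: [0.4719, 0.1178, 0.0366]
eef_rot: [-1.171, 1.228, 1.17]
contact_force: [-1.2, 3.8, 6.3]
grip_width: 0.063
```

```bash
python3 - <<'E'
from h import *
from scipy.spatial.transform import Rotation as Ro
s=read_state();M=Ro.from_rotvec(s['eef_rot']).as_matrix();print(s['tool_pos'],M.round(3),s['contact_force'],s['ft_torque'])
c=calibration('wrist');a=capture('wrist');save('w3',a[100:400,120:520]);s=read_state();print(s['tool_pos'],s['eef_rot'],s['contact_force'],proj(c,[[.4657,.1177,.054]]))
E
```

```text
[0.47193682 0.11777596 0.03663818] [[ 0.004 -0.999  0.051]
 [ 0.003  0.051  0.999]
 [-1.    -0.004  0.003]] [-1.23295625  3.7664093   6.27221928] [ 0.8651024   0.24447061 -0.09751018]
[0.47191975 0.11776509 0.03662576] [-1.17125654  1.22799869  1.16965002] [-1.26833105  5.4241264   6.23010665] [[319.93283387 267.11112831]]
```

View pics/w3.png

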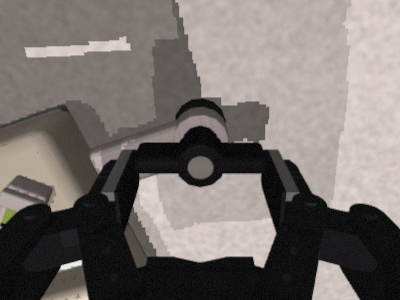

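The bar (hub at crop (200,165)) is held between the pads, but sits near their robot-side edge. The TCP reads x 0.472 against the axis at 0.4657, so I reopen, shift 6 mm and go 4 mm lower before turning.

>>> play_rows(
  increments=[
    {"fingers": 0.078,"twist": 0,"xyz": [0,0,0]},
    {"fingers": 0.078,"twist": 0,"xyz": [0,0,0]},
    {"fingers": 0.078,"twist": 0,"xyz": [0,0,0]},
    {"fingers": 0.078,"twist": 0,"xyz": [0.004,0.006,0]},
    {"fingers": 0.078,"twist": 0,"xyz": [0.004,0.006,0]},
    {"fingers": 0.078,"twist": 0,"xyz": [0.004,0.006,0]},
    {"fingers": 0.078,"twist": 0,"xyz": [0.004,0.006,0]},
  ],
)

```text
time_s: 4.33
tool_pos: [0.4637, 0.1168, 0.0298]
eef_rot: [-1.172, 1.233, 1.173]
contact_force: [-0.2, 0.9, -0.2]
grip_width: 0.0781
```

```bash
python3 - <<'E'
from h import *
s=read_state();print(s['tool_pos'],s['eef_rot'],s['contact_force'],s['ft_torque'])
E
```

```text
[0.46369614 0.11678079 0.02978003] [-1.17223822  1.23290723  1.17274356] [-0.22387615  0.938016   -0.19552464] [-0.00405588 -0.03152056  0.03250325]
```

>>> play_rows(
  increments=[
    {"fingers": 0.078,"twist": 0,"xyz": [0,-0.002,0.001]},
    {"fingers": 0.05,"twist": 0,"xyz": [0,-0.002,0.001]},
    {"fingers": 0.05,"twist": 0,"xyz": [0,-0.002,0.001]},
    {"fingers": 0.05,"twist": 0,"xyz": [0,-0.002,0.001]},
    {"fingers": 0.05,"twist": 0,"xyz": [0,-0.002,0.001]},
    {"fingers": 0.05,"twist": 0,"xyz": [0,-0.002,0.001]},
  ],
  squeeze=25,
)

```text
time_s: 4.83
tool_pos: [0.4666, 0.1181, 0.0306]
eef_rot: [-1.172, 1.231, 1.172]
contact_force: [-1.1, 2.0, 3.1]
grip_width: 0.0636
```

>>> play_rows(
  increments=[
    {"fingers": 0.05,"twist": 6,"xyz": [0,0,0]},
    {"fingers": 0.05,"twist": 12,"xyz": [0,0,0]},
    {"fingers": 0.05,"twist": 18,"xyz": [0,0,0]},
    {"fingers": 0.05,"twist": 24,"xyz": [0,0,0]},
    {"fingers": 0.05,"twist": 30,"xyz": [0,0,0]},
    {"fingers": 0.05,"twist": 35,"xyz": [0,0,0]},
    {"fingers": 0.05,"twist": 35,"xyz": [0,0,0]},
  ],
)

```text
time_s: 5.42
tool_pos: [0.4666, 0.1178, 0.0308]
eef_rot: [-0.708, 1.452, 0.708]
contact_force: [-2.3, 1.3, 5.6]
grip_width: 0.0632
```

Forces are small, so I continue with the second 35°.

>>> play_rows(
  increments=[
    {"fingers": 0.05,"twist": 6,"xyz": [0,0,0]},
    {"fingers": 0.05,"twist": 12,"xyz": [0,0,0]},
    {"fingers": 0.05,"twist": 18,"xyz": [0,0,0]},
    {"fingers": 0.05,"twist": 24,"xyz": [0,0,0]},
    {"fingers": 0.05,"twist": 30,"xyz": [0,0,0]},
    {"fingers": 0.05,"twist": 35,"xyz": [0,0,0]},
    {"fingers": 0.05,"twist": 35,"xyz": [0,0,0]},
    {"fingers": 0.05,"twist": 35,"xyz": [0,0,0]},
  ],
)

```text
time_s: 6.08
tool_pos: [0.4664, 0.1176, 0.031]
eef_rot: [-0.235, 1.558, 0.234]
contact_force: [-2.9, -0.8, 7.9]
grip_width: 0.0633
```

>>> play_rows(
  increments=[
    {"fingers": 0.078,"twist": 0,"xyz": [0,0,0]},
    {"fingers": 0.078,"twist": 0,"xyz": [0,0,0]},
    {"fingers": 0.078,"twist": 0,"xyz": [0,0,0]},
    {"fingers": 0.078,"twist": 0,"xyz": [-0.04,0,0]},
    {"fingers": 0.078,"twist": 0,"xyz": [-0.08,0,0]},
    {"fingers": 0.078,"twist": 0,"xyz": [-0.12,0,0]},
    {"fingers": 0.078,"twist": 0,"xyz": [-0.16,0,0]},
    {"fingers": 0.078,"twist": 0,"xyz": [-0.19,0,0]},
  ],
)

```text
time_s: 6.75
tool_pos: [0.4667, 0.1177, 0.2234]
eef_rot: [-0.235, 1.555, 0.234]
contact_force: [1.3, 0.8, -0.6]
grip_width: 0.078
```

```bash
python3 - <<'E'
from h import *
from scipy.spatial.transform import Rotation as Ro
s=read_state();M=Ro.from_rotvec(s['eef_rot']).as_matrix();print(s['tool_pos'],np.degrees(np.arctan2(M[1,2],M[0,2])),s['joint_positions'])
print(proj(calibration('wrist'),[[.497,.026,.065],[.526,-.075,.065],[.551,-.168,.054],[.4657,.1177,.054]]))
E
```

```text
[0.46673508 0.11772931 0.22342305] 17.151274309192235 [ 3.60594138e-02 -1.46819187e-01  2.04912881e+00 -3.13327551e-04
  1.23583191e+00 -2.63182376e-01]
[[320.96324953 261.60056988]
 [319.15150381 336.46863026]
 [316.59032668 386.502063  ]
 [318.30245511 175.17727273]]
```

Left turned 70° clockwise. Now I go above the right screw with the tool flipped (azimuth −116°) so that the wrist has room for 136° counter-clockwise.

>>> play_rows(
  increments=[
    {"fingers": 0.078,"twist": 7,"xyz": [0,-0.04,0]},
    {"fingers": 0.078,"twist": 14,"xyz": [0,-0.08,0]},
    {"fingers": 0.078,"twist": 21,"xyz": [0,-0.12,0]},
    {"fingers": 0.078,"twist": 28,"xyz": [0,-0.16,-0.001]},
    {"fingers": 0.078,"twist": 35,"xyz": [0,-0.2,-0.002]},
    {"fingers": 0.078,"twist": 42,"xyz": [0,-0.24,-0.003]},
    {"fingers": 0.078,"twist": 49,"xyz": [0,-0.28,-0.004]},
    {"fingers": 0.078,"twist": 56,"xyz": [0,-0.299,-0.004]},
  ],
)

```text
time_s: 7.42
tool_pos: [0.5507, -0.1734, 0.2194]
eef_rot: [0.537, 1.503, -0.539]
contact_force: [0.3, -0.6, 0.1]
grip_width: 0.0778
```

>>> play_rows(
  increments=[
    {"fingers": 0.078,"twist": 7,"xyz": [0,0,0]},
    {"fingers": 0.078,"twist": 14,"xyz": [0,0,0]},
    {"fingers": 0.078,"twist": 21,"xyz": [0,0,0]},
    {"fingers": 0.078,"twist": 28,"xyz": [0.02,0,0]},
    {"fingers": 0.078,"twist": 35,"xyz": [0.04,0,0]},
    {"fingers": 0.078,"twist": 42,"xyz": [0.06,0,0]},
    {"fingers": 0.078,"twist": 49,"xyz": [0.08,0,0]},
    {"fingers": 0.078,"twist": 56,"xyz": [0.1,0,0]},
  ],
)

```text
time_s: 8.08
tool_pos: [0.55, -0.169, 0.1185]
eef_rot: [1.275, 1.166, -1.276]
contact_force: [0.3, -0.6, 0.4]
grip_width: 0.0779
```

>>> play_rows(
  increments=[
    {"fingers": 0.078,"twist": 7,"xyz": [0,0,0]},
    {"fingers": 0.078,"twist": 14,"xyz": [0.01,0,0]},
    {"fingers": 0.078,"twist": 21,"xyz": [0.02,0,0]},
    {"fingers": 0.078,"twist": 21,"xyz": [0.02,0,0]},
    {"fingers": 0.078,"twist": 21,"xyz": [0.02,0,0]},
  ],
)

```text
time_s: 8.5
tool_pos: [0.5496, -0.1688, 0.099]
eef_rot: [1.53, 0.965, -1.533]
contact_force: [0.1, 0.1, 0.7]
grip_width: 0.078
```

```bash
python3 - <<'E'
from h import *
from scipy.spatial.transform import Rotation as Ro
s=read_state();c=calibration('wrist');a=capture('wrist');save('w4',a)
np.savez('w4.npz',a=a,**{k:c[k] for k in c})
z=Ro.from_rotvec(s['eef_rot']).as_matrix()[:,2]
print(s['time_s'],s['tool_pos'],np.degrees(np.arctan2(z[1],z[0])),s['joint_positions'],proj(c,[[*s['tool_pos'][:2],.054],[.551,-.1695,.054]]))
E
```

```text
8.5 [ 0.54964915 -0.16881455  0.0989566 ] -115.67256827884094 [-4.74297651e-01  2.15611078e-01  1.92201237e+00 -2.25137412e-04
  1.00640320e+00  1.54469033e+00] [[319.22775763 225.23798285]
 [319.27583346 223.15148719]]
```

View pics/w4.png

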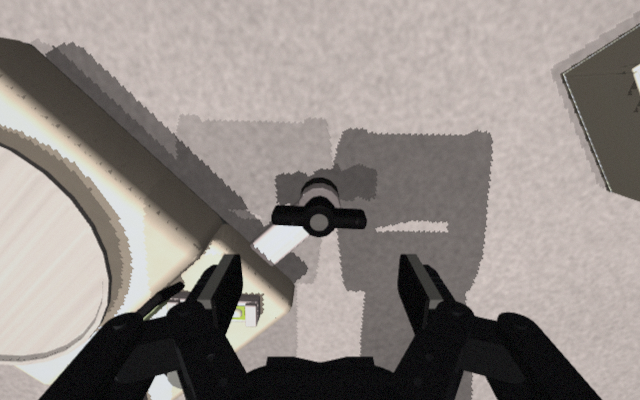

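The bar spans (272,215) to (366,219) with its cap at (319,222), so it is 2 mm and 2° off. Descend, grip and turn 136° counter-clockwise.

>>> play_rows(
  increments=[
    {"fingers": 0.078,"twist": 2,"xyz": [0,0.002,0]},
    {"fingers": 0.078,"twist": 2,"xyz": [0.03,0.002,0]},
    {"fingers": 0.078,"twist": 2,"xyz": [0.05,0.002,0]},
    {"fingers": 0.078,"twist": 2,"xyz": [0.068,0.002,0]},
    {"fingers": 0.078,"twist": 2,"xyz": [0.068,0.002,0]},
    {"fingers": 0.078,"twist": 2,"xyz": [0.068,0.002,0]},
    {"fingers": 0.078,"twist": 2,"xyz": [0.068,0.002,0]},
  ],
)

```text
time_s: 9.13
tool_pos: [0.5533, -0.1705, 0.0336]
eef_rot: [1.558, 0.937, -1.555]
contact_force: [0.6, -0.8, 0.6]
grip_width: 0.0781
```

>>> play_rows(
  increments=[
    {"fingers": 0.05,"twist": 0,"xyz": [0,0,0]},
    {"fingers": 0.05,"twist": 0,"xyz": [0,0,0]},
    {"fingers": 0.05,"twist": 0,"xyz": [0,0,0]},
    {"fingers": 0.05,"twist": 0,"xyz": [0,0,0]},
    {"fingers": 0.05,"twist": 0,"xyz": [0,0,0]},
  ],
  squeeze=25,
)

```text
time_s: 9.55
tool_pos: [0.5539, -0.1702, 0.0346]
eef_rot: [1.559, 0.936, -1.554]
contact_force: [0.4, 3.2, 6.0]
grip_width: 0.0633
```

>>> play_rows(
  increments=[
    {"fingers": 0.05,"twist": -6,"xyz": [0,0,0]},
    {"fingers": 0.05,"twist": -12,"xyz": [0,0,0]},
    {"fingers": 0.05,"twist": -18,"xyz": [0,0,0]},
    {"fingers": 0.05,"twist": -24,"xyz": [0,0,0]},
    {"fingers": 0.05,"twist": -30,"xyz": [0,0,0]},
    {"fingers": 0.05,"twist": -36,"xyz": [0,0,0]},
    {"fingers": 0.05,"twist": -42,"xyz": [0,0,0]},
    {"fingers": 0.05,"twist": -46,"xyz": [0,0,0]},
  ],
)

```text
time_s: 10.22
tool_pos: [0.554, -0.1688, 0.0342]
eef_rot: [0.973, 1.342, -0.967]
contact_force: [1.2, 7.0, 6.2]
grip_width: 0.0631
```

>>> play_rows(
  increments=[
    {"fingers": 0.05,"twist": -6,"xyz": [0,0,0]},
    {"fingers": 0.05,"twist": -12,"xyz": [0,0,0]},
    {"fingers": 0.05,"twist": -18,"xyz": [0,0,0]},
    {"fingers": 0.05,"twist": -24,"xyz": [0,0,0]},
    {"fingers": 0.05,"twist": -30,"xyz": [0,0,0]},
    {"fingers": 0.05,"twist": -36,"xyz": [0,0,0]},
    {"fingers": 0.05,"twist": -42,"xyz": [0,0,0]},
    {"fingers": 0.05,"twist": -46,"xyz": [0,0,0]},
  ],
)

```text
time_s: 10.88
tool_pos: [0.553, -0.1678, 0.0337]
eef_rot: [0.354, 1.542, -0.348]
contact_force: [-0.3, 8.5, 6.3]
grip_width: 0.063
```

>>> play_rows(
  increments=[
    {"fingers": 0.05,"twist": -6,"xyz": [0,0,0]},
    {"fingers": 0.05,"twist": -12,"xyz": [0,0,0]},
    {"fingers": 0.05,"twist": -18,"xyz": [0,0,0]},
    {"fingers": 0.05,"twist": -24,"xyz": [0,0,0]},
    {"fingers": 0.05,"twist": -30,"xyz": [0,0,0]},
    {"fingers": 0.05,"twist": -36,"xyz": [0,0,0]},
    {"fingers": 0.05,"twist": -44,"xyz": [0,0,0]},
    {"fingers": 0.05,"twist": -44,"xyz": [0,0,0]},
  ],
)

```text
time_s: 11.55
tool_pos: [0.5516, -0.1678, 0.0333]
eef_rot: [-0.248, 1.558, 0.256]
contact_force: [-3.5, 8.2, 8.1]
grip_width: 0.0633
```

>>> play_rows(
  increments=[
    {"fingers": 0.05,"twist": 0,"xyz": [0,0,0]},
    {"fingers": 0.078,"twist": 0,"xyz": [0,0,0]},
    {"fingers": 0.078,"twist": 0,"xyz": [0,0,0]},
    {"fingers": 0.078,"twist": 0,"xyz": [0,0,0]},
    {"fingers": 0.078,"twist": 0,"xyz": [-0.04,0,0]},
    {"fingers": 0.078,"twist": 0,"xyz": [-0.08,0,0]},
    {"fingers": 0.078,"twist": 0,"xyz": [-0.12,0,0]},
    {"fingers": 0.078,"twist": 0,"xyz": [-0.16,0,0]},
  ],
)

```text
time_s: 12.22
tool_pos: [0.5519, -0.1703, 0.1936]
eef_rot: [-0.248, 1.557, 0.248]
contact_force: [-0.0, -0.5, -0.1]
grip_width: 0.0777
```

```bash
python3 - <<'E'
from h import *
from scipy.spatial.transform import Rotation as Ro
s=read_state();M=Ro.from_rotvec(s['eef_rot']).as_matrix();print(s['time_s'],s['tool_pos'],np.degrees(np.arctan2(M[1,2],M[0,2])),s['joint_positions'])
c=calibration('wrist')
t=np.array([.564,-.022,.223]);print('to view pose',M.T@(t-s['tool_pos']))
E
```

```text
12.2167 [ 0.55186695 -0.17030001  0.1936091 ] 18.125441809556552 [-4.74737505e-01  1.07549059e-01  1.85539592e+00 -4.59463614e-04
  1.17880293e+00 -7.90910619e-01]
to view pose [-0.02944041  0.13716091  0.0576548 ]
```

>>> play_rows(
  increments=[
    {"fingers": 0.078,"twist": -7,"xyz": [-0.03,0.02,0.01]},
    {"fingers": 0.078,"twist": -14,"xyz": [-0.03,0.05,0.02]},
    {"fingers": 0.078,"twist": -21,"xyz": [-0.03,0.08,0.03]},
    {"fingers": 0.078,"twist": -28,"xyz": [-0.03,0.11,0.045]},
    {"fingers": 0.078,"twist": -35,"xyz": [-0.03,0.137,0.058]},
    {"fingers": 0.078,"twist": -42,"xyz": [-0.03,0.137,0.058]},
    {"fingers": 0.078,"twist": -49,"xyz": [-0.03,0.137,0.058]},
    {"fingers": 0.078,"twist": -56,"xyz": [-0.03,0.137,0.058]},
  ],
)

```text
time_s: 12.88
tool_pos: [0.5648, -0.0213, 0.222]
eef_rot: [-1.009, 1.325, 1.008]
contact_force: [0.1, 0.3, 0.0]
grip_width: 0.0781
```

```bash
cat > rect.py <<'E'
from h import *
import sys
capture('scene')  # lets the arm settle 0.05 s
s=read_state();c=calibration('wrist');a=capture('wrist')
o=np.array([.5895,-.0020]);y=.288;X=np.array([np.cos(y),np.sin(y)]);Y=np.array([-X[1],X[0]])
R_=[]
for q in (1,-1):
    ax=np.array([-.7071,q*.7071]);pr=np.array([ax[1],-ax[0]]);ce=np.array([-.083,q*.052])
    uu,vv=np.meshgrid(np.arange(-350,350)/1e4,np.arange(-120,120)/1e4)
    P=ce+uu[...,None]*ax+vv[...,None]*pr; Wd=o+P[...,:1]*X+P[...,1:]*Y
    m=proj(c,np.dstack([Wd,np.full(uu.shape,.065)]).reshape(-1,3)).reshape(*uu.shape,2).astype(np.float32)
    im=cv2.remap(a,m[...,0],m[...,1],cv2.INTER_CUBIC)
    for t in range(0,700,50): im[:8 if t%100 else 16,t]=[255,0,0]
    R_.append(im)
save(sys.argv[1],np.vstack(R_));save(sys.argv[1]+'full',a);print(s['time_s'],s['tool_pos'],s['eef_rot'])
E
python3 rect.py v2
```

```text
12.9333 [ 0.56475247 -0.02160304  0.22205356] [-1.01146287  1.32350672  1.01041484]
```

View pics/v2.png

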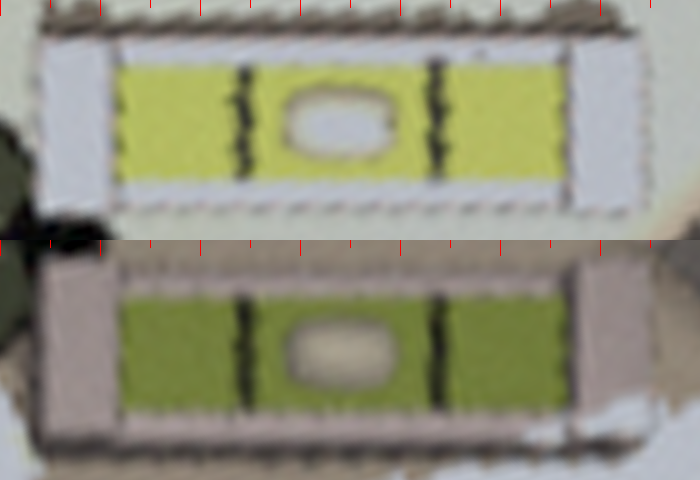

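Both bubbles are centred: the left at 340 between lines at 244 and 437, the right at 342 between 245 and 438. Now I shut the fingers, go above the key at about (0.4907, −0.0315) and press.

>>> play_rows(
  increments=[
    {"fingers": 0.0,"twist": 0,"xyz": [0,0.035,-0.014]},
    {"fingers": 0.0,"twist": 0,"xyz": [0,0.069,-0.028]},
    {"fingers": 0.0,"twist": 0,"xyz": [0.03,0.069,-0.028]},
    {"fingers": 0.0,"twist": 0,"xyz": [0.07,0.069,-0.028]},
    {"fingers": 0.0,"twist": 0,"xyz": [0.1,0.069,-0.028]},
    {"fingers": 0.0,"twist": 0,"xyz": [0.13,0.069,-0.028]},
    {"fingers": 0.0,"twist": 0,"xyz": [0.13,0.069,-0.028]},
    {"fingers": 0.0,"twist": 0,"xyz": [0.13,0.069,-0.028]},
  ],
  squeeze=20,
)

```text
time_s: 13.65
tool_pos: [0.4894, -0.0298, 0.0908]
eef_rot: [-0.999, 1.331, 1.004]
contact_force: [-0.6, -0.2, 1.4]
grip_width: -0.0002
```

```bash
python3 - <<'E'
from h import *
from scipy.spatial.transform import Rotation as Ro
capture('scene');s=read_state();M=Ro.from_rotvec(s['eef_rot']).as_matrix();c=calibration('wrist');save('w5',capture('wrist'))
print(s['tool_pos'],s['grip_width'],s['contact_force'],M.round(3),M.T@(np.array([.4907,-.0313,.071])-s['tool_pos']),proj(c,[[.4907,-.0313,.071]]))
E
```

```text
[ 0.49116051 -0.03020242  0.09286017] 0.0001876053222665798 [-0.26216161 -0.23170309 -0.36881304] [[ 0.    -0.961  0.275]
 [-0.     0.275  0.961]
 [-1.    -0.    -0.   ]] [ 0.02186023  0.0001512  -0.00117959] [[318.4163812  239.88800556]]
```

View pics/w5.png

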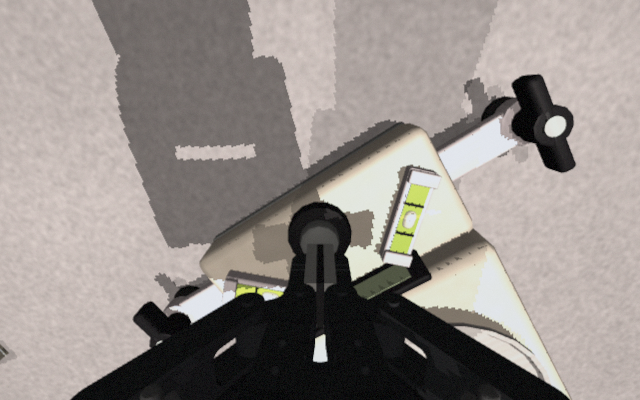

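The shut fingers stand over the key, with the collar centred at (320,235). Pressing in steps.

>>> play_rows(
  increments=[
    {"fingers": 0.0,"twist": 0,"xyz": [0.012,0,-0.001]},
    {"fingers": 0.0,"twist": 0,"xyz": [0.018,0,-0.001]},
    {"fingers": 0.0,"twist": 0,"xyz": [0.022,0,-0.001]},
    {"fingers": 0.0,"twist": 0,"xyz": [0.024,0,-0.001]},
    {"fingers": 0.0,"twist": 0,"xyz": [0.026,0,-0.001]},
    {"fingers": 0.0,"twist": 0,"xyz": [0.026,0,-0.001]},
    {"fingers": 0.0,"twist": 0,"xyz": [0.026,0,-0.001]},
  ],
)

```text
time_s: 14.33
tool_pos: [0.4919, -0.0313, 0.0694]
eef_rot: [-1.005, 1.327, 1.001]
contact_force: [-5.3, -0.5, 12.6]
grip_width: -0.0
```

>>> play_rows(
  increments=[
    {"fingers": 0.0,"twist": 0,"xyz": [0.001,0,0]},
    {"fingers": 0.0,"twist": 0,"xyz": [0.001,0,0]},
    {"fingers": 0.0,"twist": 0,"xyz": [0.001,0,0]},
  ],
)

```text
time_s: 14.58
tool_pos: [0.492, -0.0313, 0.0692]
eef_rot: [-1.005, 1.327, 1.002]
contact_force: [-7.2, 1.5, 18.0]
grip_width: 0.0002
```

```bash
python3 - <<'E'
from h import *
s=read_state();print(s['tool_pos'],s['contact_force'],s['ft_torque']);save('w6',capture('wrist')[190:300,230:410].repeat(4,0).repeat(4,1))
E
```

```text
[ 0.4919759  -0.03132363  0.06917579] [-7.192509    1.4586165  17.97991114] [ 0.08484145  1.22099291 -0.06607299]
```

View pics/w6.png

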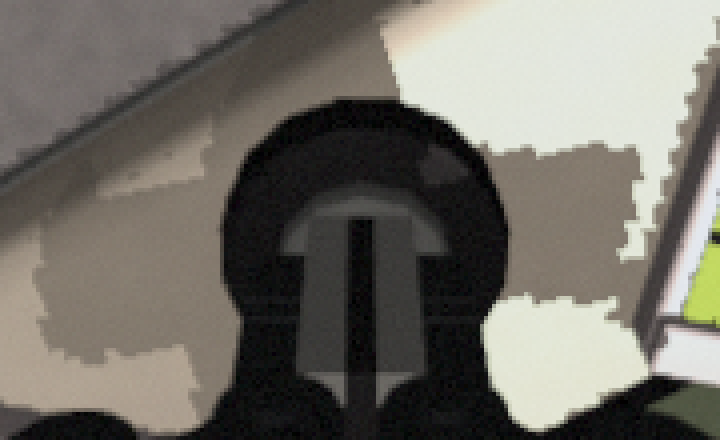

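>>> play_rows(
  increments=[
    {"fingers": 0.0,"twist": 0,"xyz": [-0.004,0,0]},
    {"fingers": 0.0,"twist": 0,"xyz": [-0.004,0,0]},
    {"fingers": 0.0,"twist": 0,"xyz": [-0.004,0,0]},
  ],
)

```text
time_s: 14.88
tool_pos: [0.492, -0.0312, 0.0707]
eef_rot: [-1.006, 1.325, 1.0]
contact_force: [1.9, -1.2, 2.2]
grip_width: 0.0002
```

>>> play_rows(
  increments=[
    {"fingers": 0.0,"twist": 0,"xyz": [-0.002,0,0]},
    {"fingers": 0.0,"twist": 0,"xyz": [-0.002,0,0]},
    {"fingers": 0.0,"twist": 0,"xyz": [-0.002,0,0]},
  ],
)

```text
time_s: 15.13
tool_pos: [0.4911, -0.0309, 0.0715]
eef_rot: [-1.004, 1.326, 1.002]
contact_force: [2.6, -0.9, 2.6]
grip_width: 0.0001
```

>>> play_rows(
  increments=[
    {"fingers": 0.0,"twist": 0,"xyz": [-0.01,0,0]},
    {"fingers": 0.0,"twist": 0,"xyz": [-0.03,0,0]},
    {"fingers": 0.0,"twist": 0,"xyz": [-0.07,0,0]},
    {"fingers": 0.0,"twist": 0,"xyz": [-0.11,0,0]},
    {"fingers": 0.0,"twist": 0,"xyz": [-0.15,0,0]},
    {"fingers": 0.0,"twist": 0,"xyz": [-0.15,-0.035,0.014]},
    {"fingers": 0.0,"twist": 0,"xyz": [-0.15,-0.069,0.028]},
    {"fingers": 0.0,"twist": 0,"xyz": [-0.15,-0.069,0.028]},
  ],
)

```text
time_s: 15.8
tool_pos: [0.5677, -0.0224, 0.2209]
eef_rot: [-1.003, 1.326, 1.003]
contact_force: [-0.7, -0.6, -0.4]
grip_width: 0.0
```

```bash
python3 rect.py v3; python3 -c "
import cv2,numpy as np
a=cv2.imread('pics/v3.png');b=cv2.imread('pics/v3full.png')[70:150,230:420]
b=cv2.resize(b,(700,295),interpolation=cv2.INTER_CUBIC);a=cv2.resize(a,(700,300));cv2.imwrite('pics/v3c.png',np.vstack([a,b]))"
```

```text
15.85 [ 0.56492742 -0.02219054  0.21974643] [-1.00133571  1.32981998  1.00678594]
```

View pics/v3c.png

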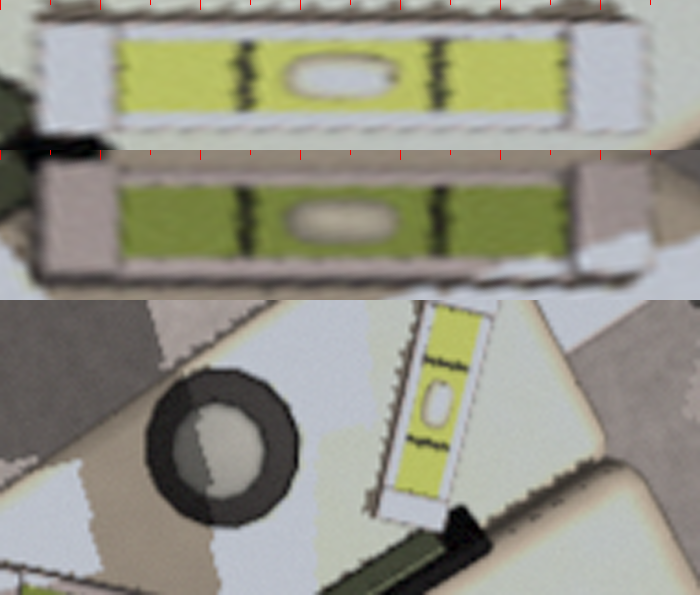

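Both bubbles are still centred (340 between 246 and 438 in each). The key is up, and while it was let up slowly the force was 2.2–2.6 N, as its spring should give, against a hard stop at 18 N. Handing in.

```bash
python3 -c "
from bench import *
close_job()"
```

```text
the job is handed in; nothing more can be done
```

The scale is levelled and zeroed, and the job was handed in at about 16 s of the 64 s allowed.

- **Screws:** I gripped each T-bar by its ends. The left screw went 70° clockwise, because its bubble stood 7.3 mm away from the screw. The right screw went 136° counter-clockwise, because its bubble stood 14.2 mm towards the screw. My first grip on the left bar was 6 mm off, so I opened, recentred and gripped again before turning.
- **Zero key:** I pressed it with the shut fingers until it stopped hard at 18 N, then let it up.
- **Last checks:** After the press, both bubbles were within about 0.3 mm of the middle between their lines and the key looked up. The arm was clear of everything, with the force reading near zero. The arm kept clear of the pan, jar, tin and tub, though I did not photograph them afterwards to confirm it.

**One disagreement:** the key's stop read 69 mm high instead of the expected 66 mm. I put this down to errors in the measured pose and the scale's height. While the key came up, the force was 2.2–2.6 N, as its spring should give, so I take it as fully pressed. I could not read the key's travel directly.

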